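# Take the play out of a trolley castor

## Task

The wheel of the trolley castor in the vice is loose on its axle. With the fingers on the tyre, rock it gently side to side, over towards the wrench until it knocks and then back over the other way, to feel how much play there is; then swing the socket wrench to tighten the axle nut until the play is only just gone (under 0.6 mm each way at the top of the tyre) and the bearing is not pinched, and rock the wheel in the same way, towards the wrench and then away, to prove it. Force neither the wheel nor the nut, leave the wheel free and at rest, and leave the other things on the bench alone.

Things in the scene. Their poses are not given: they have to be found in the camera images.
- vice: Blue bench vice, fixed, 150 mm (x) by 110 mm (y), jaws up to 72 mm high; it holds the castor's stem. Origin under its centre, straight below the middle of the axle.
- castor: Fork of a steel castor, upside down in the vice. Origin: middle of the axle, 155 mm above the bench. x, y level; y along the axle towards nut and wrench, x along the tread; z up. The fork's legs (outer faces y = -24 and +24 mm) end 16 mm above the axle. Beside the tyre only the wrench handle (y = 98 to 112 mm) stands as high. Nut, socket and extension (27 mm thick) lie along the axle.
- wheel: Dark grey tyre, light hub, 125 mm diameter; tyre 32 mm wide at its widest, 52 mm from the axle. Origin at its centre; y is the axle, on which it spins. Worn bearing: the top also tips freely to +y or -y about the castor's x axis up to a firm stop (0.02 mm more per N), 1.2 to 3.5 mm each way as found; stays where left. Clamped flat it resists unless the hand tips too. 50 N at the top damages it.
- tyre_top (a point): Topmost point of the tyre, 62.5 mm above the axle; it moves sideways as the wheel rocks.
- wrench: Socket wrench seated on the axle nut; stays on it. Origin: middle of the axle; y along the axle, z from the axle out along the handle. Swinging the handle from the castor's +x side over the top to its -x side tightens. How it sits on the nut varies, so its angle does not tell the play. As found: from level on the +x side to 0.3 rad past upright; room to 1.2 rad past upright.
- handle (a point): Middle of the red grip, 119 mm from the axle, in the castor's plane y = 105 mm. Grip: bar 90 mm long, 14 mm thick along y, 18 mm wide. The self-locking nut drags evenly, 2 to 5 N here, and stays where left. Each 0.1 rad of tightening takes 0.24 to 0.29 mm off the tyre top's travel to each side; 0.3 to 1.3 rad is needed. Beyond no play it pinches, stiff within 0.04 rad; over 12 N then does damage.
- bowl: Steel bowl, 130 mm wide, 50 mm high, loose on the bench: leave alone. Origin under its centre.
- screwdriver: Screwdriver with a green handle, 200 mm long, lying on the bench: leave alone. Its x axis runs along it to the tip.
- old_wheel: Old castor wheel lying flat on the bench, 125 mm wide, 32 mm high: leave alone. Origin under its centre.
- basket: Wire basket with instruments, 240 x 180 x 60 mm, loose on the bench: leave alone. Origin under its centre.

How it is judged:
By the outcome, as a careful person would: the job done as asked, in the order asked, and still so for the second after the job is handed in, with the robot touching nothing.
It also fails if it takes over 72 s, if anything falls off the work surface, if the arm or the gripper's body presses on something with over 40 N, if the wrist force passes 120 N, or if a joint passes its speed limit or range.

## Robot

A 6-joint arm with a two-finger parallel gripper is mounted at the origin on the work surface. World frame = base frame: x ahead of the robot, y to its left, z up, the work surface at z = 0. Lengths are in mm, angles in rad, forces in N, time in s.
With the tool pointing down it reaches from about 350 to 875 mm from the base axis. Payload 4.2 kg.
Tool frame: the origin (TCP) lies at the very end of the fingers, on their centre line; the grasp point (between the pads) lies 19 mm behind it; z points along the fingers, y is the line along which they close (so a half turn about z gives the same grasp; the last joint's range is limited). The gripper opens to 85 mm and grips with 20 to 120 N. Pads are 22 mm wide; open, the fingers measure 114 mm over their backs; the gripper's body (76 mm by 85 mm) begins 54 mm behind the grasp point. The pads swing forward as they close: fully open they stand 13 mm farther back than shut.
Start: joints at [1.587, 0.385, 0.008, 0, -1.194, -0.259], TCP at [150.232, 606.654, 231.312] pointing down, gripper open.
Joint ranges: [-3.14, 3.14], [-1.21, 2.06], [-1.07, 1.41], [-3.16, 2.05], [-2.99, -0.16], [-3.1, 3.1]. Speed limits (rad/s): [2.79, 2.79, 3.14, 3.14, 3.14, 3.14].

## Interface

Orientations are given as a unit quaternion [x, y, z, w].
In Python, from bench import arm gives the robot as it stands. The module is installed in compiled form; this text tells all that it offers.
- The arm moves only by the tool drive_tool, never from a script. Its argument "targets" is a list of rows, each a list of 5 numbers: the closure, from -1 (fully open) to 1 (shut), then the shift along the tool's x, y, z in mm, then the turn about the tool's z in degrees. In form: [[grip, tx, ty, tz, roll], ...]. A call has 1 to 12 rows; each row is the pose to reach, as a shift and turn from the pose commanded when the call began, along the tool's axes at that moment; what a row does not reach only later rows make up. A row lasts 1/10 s, in which the tool goes at most 50 mm and 8.59 degrees, less where a joint would pass 70% of its speed; a pose out of reach is approached as far as the arm can. A call with a gripper value outside its range is refused whole. The fingers move at their own pace and stop on an object; the grip force is fixed at half the most. Time passes only in rows, so rows that repeat a pose let the fingers close. It gives the time, the measured TCP pose, the force, the opening and the grip force at its end, in the units of the state.
- arm.read_state(): the state, without advancing time (a new reading comes with each control period).
- arm.get_image(name): name is "scene" or "top"; returns the picture (400x640x3 uint8, blue, green, red); there is no depth.
- arm.camera_params(name): a dict with "fov_y" (degrees; the focal length in pixels is half the picture's height over the tangent of half this angle, whatever the lens; pixels are square), "cx", "cy" (the principal point, pixels), "rvec" (rotation vector, rad) and "tvec" (3), from world to camera coordinates, as OpenCV has them. Camera axes: x right, y down, z forward; pixel columns grow to the right and rows downward; lengths in mm; the calibration is good to about 2 mm. A picture is of the moment at which its call begins. camera_params takes no time and is no camera call.
- arm.job_done(): hands the job in; it is judged then, once.
The state is a dict: "clock": time; "joints": joint angles; "joint_vel": joint speeds; "joint_efforts": joint torques, N m; "position": TCP position; "ee_rot": TCP orientation; "contact_force": force on the tool from outside, world axes, zero at the start; "wrist_torque": the same for the moment, N m; "gripper_width": finger opening in mm; "grasp_force": force on a finger pad.
Only numpy, scipy, OpenCV 4.12 (cv2) and the standard library are available. Lean on these libraries where they do the work, as an engineer would, in place of code of your own. Each camera call takes 0.05 s, during which the arm holds its last target. There are 200 camera calls.

## Working session

There is one attempt and no reset: what is moved stays moved. The work goes in short steps, Python scripts to look and compute and a tool call to move; the robot and the scene stay as the last step left them, time stands still between calls to the robot, and variables do not carry over. Pictures are saved under pics/ and viewed, at most 10 in all, crops included, and the job is handed in when it is done.

Besides the shell and the picture viewer there is one more tool, called by a JSON object that holds its "method" and its "body". drive_tool: Moves the arm, as the interface text tells. Its arguments: {"type":"object","properties":{"targets":{"type":"array","items":{"type":"array","items":{"type":"number"}}}},"required":["targets"]}

```bash
mkdir -p pics
cat > h.py <<'E'
from bench import arm
import cv2, numpy as np
from scipy.spatial.transform import Rotation as R
def cam(n):
    p=arm.camera_params(n); f=200/np.tan(np.radians(p['fov_y'])/2)
    K=np.array([[f,0,p['cx']],[0,f,p['cy']],[0,0,1]]); return K,R.from_rotvec(np.ravel(p['rvec'])).as_matrix(),np.ravel(p['tvec'])
def ray(n,u,v):
    K,r,t=cam(n); return -r.T@t, r.T@np.linalg.solve(K,[u,v,1.])
def onz(n,u,v,z):
    c,d=ray(n,u,v); return c+d*(z-c[2])/d[2]
def tri(a,b):
    (c1,d1),(c2,d2)=ray('scene',*a),ray('top',*b)
    s=np.linalg.lstsq(np.stack([d1,-d2],1),c2-c1,rcond=None)[0]
    p,q=c1+s[0]*d1,c2+s[1]*d2; return (p+q)/2,np.linalg.norm(p-q)
def proj(n,P):
    K,r,t=cam(n); q=K@(r@np.array(P,float)+t); return q[:2]/q[2]
E
python3 - <<'E'
from h import *
for n in ('scene','top'):
    im=arm.get_image(n); cv2.imwrite(f'pics/{n}0.png',im)
    print(n,arm.camera_params(n), ray(n,320,200))
    hsv=cv2.cvtColor(im,cv2.COLOR_BGR2HSV)
    for nm,m in (('red',cv2.inRange(hsv,(0,120,60),(8,255,255))|cv2.inRange(hsv,(172,120,60),(180,255,255))),('blue',cv2.inRange(hsv,(100,100,40),(130,255,255)))):
        k,_,s,c=cv2.connectedComponentsWithStats(m)
        for i in range(1,k):
            if s[i][4]>40: print(nm,s[i],c[i])
print(arm.read_state())
E
```

```text
scene {'fov_y': 49.1514810112957, 'cx': 320.66715922559285, 'cy': 206.66731841293415, 'rvec': array([ 2.17382979,  0.61497387, -0.29027623]), 'tvec': array([-450.14197387, -102.64773812, 1710.49953152])} (array([1111.96879122, -963.57920706,  986.92123353]), array([-0.41222646,  0.67620162, -0.61078267]))
red [358 130  10  17  67] [363.07462687 138.01492537]
blue [329  17  11  24 197] [334.35025381  29.03045685]
blue [343  19  14  24 268] [349.29104478  30.18283582]
blue [263  91  14  15 120] [268.89166667  97.14166667]
blue [297  96  14  11  83] [303.51807229 100.93975904]
blue [313 199  49  30 625] [337.8096 214.2352]
blue [ 385  235   44   36 1028] [406.55933852 252.41439689]
top {'fov_y': 55.47565979605112, 'cx': 316.36452407794036, 'cy': 208.27207562971174, 'rvec': array([ 2.13308021, -2.18822094,  0.10850497]), 'tvec': array([ -69.45320636,  604.42053119, 1211.11870171])} (array([ 466.48079814,  -94.41710833, 1269.03014568]), array([ 0.13069103, -0.00243009, -0.99170477]))
blue [268 122  32  40 857] [283.37572929 141.33722287]
blue [261 206  21  45 507] [273.20907298 227.74358974]
blue [251 247  11   6  45] [256.71111111 249.37777778]
blue [ 66 393  20   7  70] [ 78.64285714 397.21428571]
{'clock': 0.1, 'joints': array([ 1.58659989e+00,  3.85457479e-01,  6.75080471e-03, -4.14920388e-04,
       -1.19401023e+00, -2.58584607e-01]), 'joint_vel': array([-0.00017942, -0.00093084,  0.00172242,  0.00215129,  0.00199852,
        0.00090962]), 'joint_efforts': array([ 1.17429645e-03, -3.93320346e+01,  1.88930207e+01,  4.19803306e+00,
       -2.58573637e-03,  6.76702214e-06]), 'position': array([150.12482506, 606.1574509 , 230.34277527]), 'ee_rot': array([ 9.92631469e-01, -1.21168507e-01, -5.96891502e-05,  9.77636488e-04]), 'contact_force': array([-0.12562094, -0.2078874 , -0.95955007]), 'wrist_torque': array([-0.0001798 ,  0.03653272, -0.03122832]), 'grasp_force': 0.0, 'gripper_width': 85.27321630919405}
```

View pics/scene0.png

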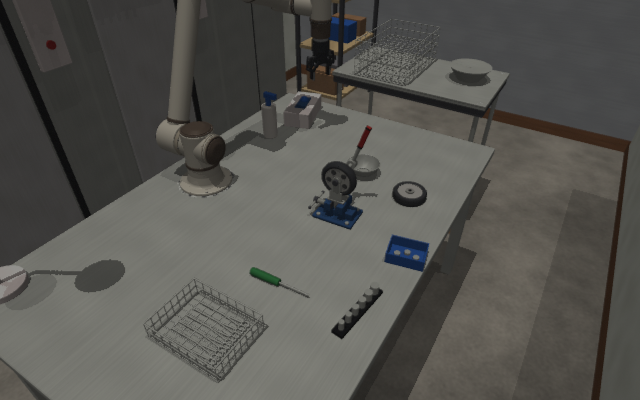

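View pics/top0.png

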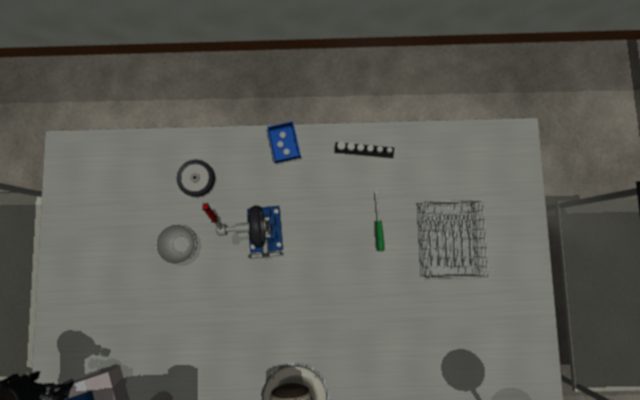

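Scene: tyre at (338,180), red grip (363,138), vice (338,214). Top: tyre (256,227), grip (210,212), wrench towards world +y, handle leaning to +x. Next I'll zoom in and measure.

Run:
```python
from h import *
s=cv2.imread('pics/scene0.png'); t=cv2.imread('pics/top0.png')
a=cv2.resize(s[115:235,290:400],None,fx=5,fy=5,interpolation=cv2.INTER_CUBIC)[:600]
b=cv2.resize(t[190:270,190:295],None,fx=5,fy=5,interpolation=cv2.INTER_CUBIC)
c=np.zeros((600,800,3),np.uint8); c[:a.shape[0],:400]=cv2.resize(a,(400,600))[:600] if 0 else a[:, 60:460]; 
b=cv2.resize(b,(400,305)); c[:305,400:]=b
c=cv2.convertScaleAbs(c,alpha=1.8,beta=10)
cv2.imwrite('pics/z.png',c)
for n,im in (('scene',s),('top',t)):
    B,G,Rr=[im[...,i].astype(int) for i in range(3)]
    m=((Rr>60)&(Rr>1.8*G)&(Rr>1.8*B)).astype(np.uint8)
    x0,y0,x1,y1=(340,110,390,180) if n=='scene' else (195,195,230,240)
    q=np.argwhere(m[y0:y1,x0:x1])[:,::-1]+[x0,y0]
    print(n,'red',len(q),q.mean(0),cv2.minAreaRect(q.astype(np.float32)))
    hsv=cv2.cvtColor(im,cv2.COLOR_BGR2HSV)
    x0,y0,x1,y1=(315,155,362,205) if n=='scene' else (243,200,272,255)
    d=(hsv[y0:y1,x0:x1,2]<60)&(hsv[y0:y1,x0:x1,1]<110)
    k,l,st,ce=cv2.connectedComponentsWithStats(d.astype(np.uint8))
    for i in range(1,k):
        if st[i][4]>60:
            q=np.argwhere(l==i)[:,::-1]+[x0,y0]
            h=cv2.convexHull(q.astype(np.float32)); print(n,'dark',st[i],ce[i]+[x0,y0],cv2.minAreaRect(h), cv2.fitEllipse(h))
# vice blue in top
hsv=cv2.cvtColor(t,cv2.COLOR_BGR2HSV)[195:262,240:290]
q=np.argwhere(cv2.inRange(hsv,(100,100,40),(130,255,255)))[:,::-1]+[240,195]
r=cv2.minAreaRect(q.astype(np.float32)); print(r); print([onz('top',*p,10).round(0) for p in cv2.boxPoints(r)])
```

```text
scene red 71 [363.67605634 136.6056338 ] ((364.3999938964844, 136.20001220703125), (4.4721360206604, 21.466251373291016), 26.56505012512207)
scene dark [  7   7  40  40 829] [340.87092883 178.18335344] ((339.15216064453125, 177.94320678710938), (37.831703186035156, 35.21951675415039), 35.83765411376953) ((342.6014404296875, 180.57484436035156), (35.165924072265625, 45.60273742675781), 128.94488525390625)
top red 55 [207.56363636 210.94545455] ((207.63792419433594, 212.15518188476562), (18.64551544189453, 5.25225830078125), 66.80140686035156)
top dark [  5   6  24  42 609] [257.26765189 226.14614122] ((259.5, 226.5), (41.0, 23.0), 90.0) ((258.8019714355469, 226.67245483398438), (24.411523818969727, 42.596580505371094), 173.1251678466797)
((264.63525390625, 228.9877166748047), (43.547691345214844, 31.687509536743164), 84.80557250976562)
[array([609., 147.,  10.]), array([616.,  42.,  10.]), array([472.,  31.,  10.]), array([465., 135.,  10.])]
```

View pics/z.png

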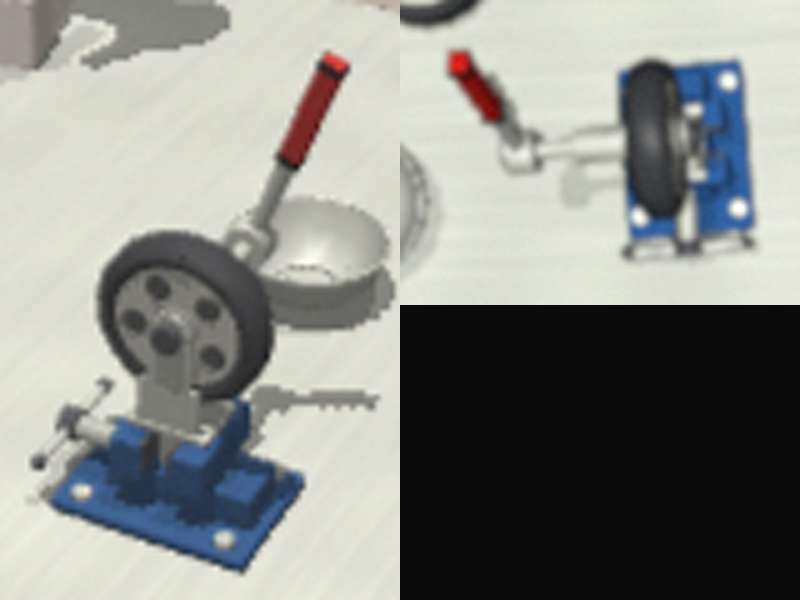

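Crop: hub cap at scene (335,182.6), tyre about (249–266, 206–247) in top, grip centre near scene (364.8,137) / top (209,212.6). The vice base gives a yaw of about +4.5° and a size of 144x105, close to the given 150x110.

Run:
```python
from h import *
p,g=tri((364.7,136.8),(208.5,212.5)); print('grip',p,g)
p2,g2=tri((368.7,128),(205.4,205.5)); print('grip end',p2,g2)
for z in (155,190,217): print(z,onz('top',257.3,226.3,z))
yaw=np.radians(4.5); X=np.array([np.cos(yaw),np.sin(yaw),0]); Y=np.array([-X[1],X[0],0])
O=np.array([540.5,89,155.])
d=p-O; print('castor coords of grip',d@X,d@Y,d[2],np.hypot(d@X,d[2]),'lean',np.arctan2(d@X,d[2]))
d=p2-O; print('end',d@X,d@Y,d[2],np.hypot(d@X,d[2]))
print('axle cap', proj('scene',O-24*Y-8*Y), 'obs 335.2,182.6')
# silhouettes of the predicted tyre
th=np.linspace(0,2*np.pi,60)
for n in('scene','top'):
    q=np.array([proj(n,O+r*(np.cos(a)*X+np.sin(a)*np.array([0,0,1]))+w*Y) for r,w in((62.5,0),(62.5,8),(62.5,-8),(52,16),(52,-16)) for a in th]); print(n,q.min(0),q.max(0))
s=cv2.imread('pics/scene0.png');
```

```text
grip [573.40427379 199.95981447 268.67073996] 1.6988622125473558
grip end [587.18961383 196.57195593 306.73950212] 0.8353558415021264
155 [540.28897686  88.9148084  155.        ]
190 [537.9701112   83.15498483 190.        ]
217 [536.18127197  78.71169237 217.        ]
castor coords of grip 41.50864760329238 108.03612282689947 113.67073996098054 121.01241650810535 lean 0.3501210074282451
end 54.985683719617995 103.57712260782822 151.73950212272035 161.39486335867358
axle cap [333.97049613 183.46502283] obs 335.2,182.6
scene [320.30882292 160.75095468] [356.39047532 195.65059165]
top [248.19672437 204.77756858] [265.66972121 247.77239147]
```

{"method": "drive_tool", "body": {"targets": [[-1, 0, 0, -50, -6], [-1, 0, 0, -95, -12], [-1, 30, 24, -110, -18.4], [-1, 68, 55, -110, -18.4], [-1, 106, 86, -110, -18.4], [-1, 144, 117, -110, -18.4], [-1, 182, 148, -110, -18.4], [-1, 220, 179, -110, -18.4], [-1, 258, 210, -110, -18.4], [-1, 296, 241, -110, -18.4], [-1, 334, 272, -110, -18.4], [-1, 372, 302, -110, -18.4]]}}

```text
clock: 1.3
position: [439.3, 222.1, 341.2]
ee_rot: [0.999, 0.039, -0.0, -0.0]
contact_force: [-0.7, 1.7, -0.5]
gripper_width: 85.3
grasp_force: 0.0
```

{"method": "drive_tool", "body": {"targets": [[-0.2, 25, 38, 0, 0], [-0.2, 50, 76, 0, 0], [-0.2, 74, 114, 0, 0], [-0.2, 90.5, 142.5, 0, 0], [-0.2, 90.5, 142.5, 0, 0], [-0.2, 90.5, 142.5, 0, 0], [-0.2, 90.5, 142.5, 0, 0]]}}

```text
clock: 2.0
position: [539.6, 89.5, 341.1]
ee_rot: [0.999, 0.039, -0.0, -0.0]
contact_force: [0.0, 0.9, -0.1]
gripper_width: 51.6
grasp_force: 0.0
```

Run:
```python
from h import *
s=arm.get_image('scene'); t=arm.get_image('top')
a=cv2.resize(s[60:210,290:390],(400,600),interpolation=cv2.INTER_CUBIC)
b=cv2.resize(t[180:280,190:290],(400,400),interpolation=cv2.INTER_CUBIC)
c=np.zeros((600,800,3),np.uint8); c[:,:400]=a; c[:400,400:]=b
cv2.imwrite('pics/z2.png',cv2.convertScaleAbs(c,alpha=1.7,beta=10))
print(arm.read_state())
```

```text
{'clock': 2.1, 'joints': array([ 4.61551916e-01,  1.92734580e-01,  1.19209482e-02, -1.25385958e-04,
       -1.38977572e+00,  1.18919112e+00]), 'joint_vel': array([ 0.00492272, -0.00274191,  0.00226198,  0.00123274,  0.00161088,
       -0.00013231]), 'joint_efforts': array([-2.45614098e-01, -3.01162004e+01,  1.99079829e+01,  4.42823991e+00,
       -2.02888182e-04, -1.32113604e-03]), 'position': array([539.58858412,  89.94805588, 341.46838034]), 'ee_rot': array([ 9.99201615e-01,  3.99514409e-02,  6.91903364e-05, -9.86170504e-05]), 'contact_force': array([-0.74616559, -0.03108249,  0.39754999]), 'wrist_torque': array([-0.00555313, -0.02801709, -0.01191294]), 'grasp_force': 0.0, 'gripper_width': 51.22568027075843}
```

View pics/z2.png

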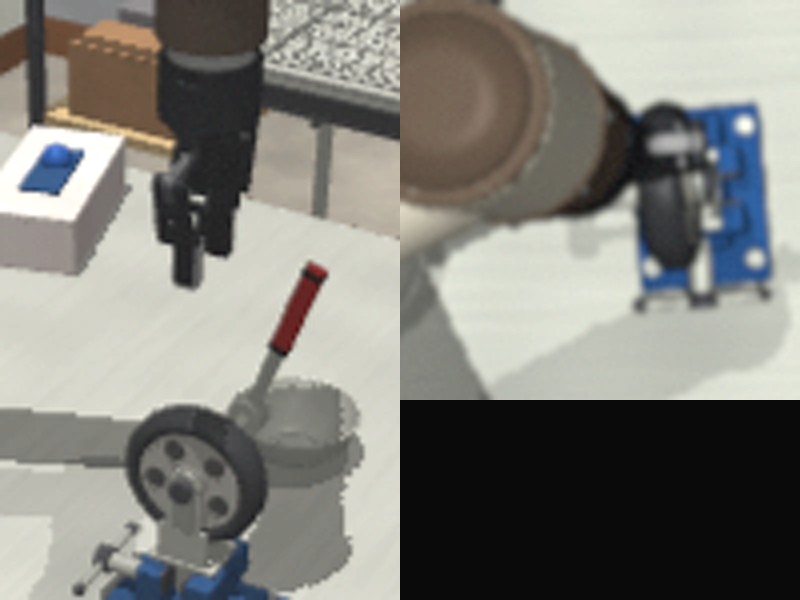

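The gripper is centred above the wheel: in the crop the fingers are at (190,250), above the tyre top at (195,415). Now I descend astride the tyre.

{"method": "drive_tool", "body": {"targets": [[-0.2, 0.5, 0, 40, 0], [-0.2, 0.5, 0, 80, 0], [-0.2, 0.5, 0, 110, 0], [-0.2, 0.5, 0, 130, 0], [-0.2, 0.5, 0, 142, 0], [-0.2, 0.5, 0, 151, 0], [-0.2, 0.5, 0, 151, 0]]}}

```text
clock: 2.8
position: [540.2, 89.5, 189.8]
ee_rot: [0.999, 0.04, -0.001, 0.0]
contact_force: [0.5, -0.2, 0.0]
gripper_width: 51.1
grasp_force: 0.0
```

{"method": "drive_tool", "body": {"targets": [[-0.2, 0, -3, 0, 0], [-0.2, 0, -5, 0, 0], [-0.2, 0, -6.5, 0, 0], [-0.2, 0, -7.5, 0, 0], [-0.2, 0, -7.5, 0, 0], [-0.2, 0, -7.5, 0, 0]]}}

```text
clock: 3.4
position: [540.0, 96.6, 190.4]
ee_rot: [0.999, 0.039, 0.0, -0.0]
contact_force: [0.2, -0.6, -0.5]
gripper_width: 51.2
grasp_force: 0.0
```

{"method": "drive_tool", "body": {"targets": [[-0.2, 0, -0.4, 0, 0], [-0.2, 0, -0.7, 0, 0], [-0.2, 0, -0.7, 0, 0]]}}

```text
clock: 3.7
position: [540.0, 97.3, 190.3]
ee_rot: [0.999, 0.039, -0.0, 0.0]
contact_force: [0.4, -0.7, -0.9]
gripper_width: 51.0
grasp_force: 0.0
```

{"method": "drive_tool", "body": {"targets": [[-0.2, 0, -0.4, 0, 0], [-0.2, 0, -0.7, 0, 0], [-0.2, 0, -0.7, 0, 0]]}}

```text
clock: 4.0
position: [539.9, 98.1, 190.3]
ee_rot: [0.999, 0.039, -0.0, 0.0]
contact_force: [-1.0, -0.3, 0.1]
gripper_width: 50.9
grasp_force: 0.0
```

{"method": "drive_tool", "body": {"targets": [[-0.2, 0, -0.3, 0, 0], [-0.2, 0, -0.5, 0, 0], [-0.2, 0, -0.5, 0, 0]]}}

```text
clock: 4.3
position: [539.8, 98.5, 190.3]
ee_rot: [0.999, 0.039, -0.0, 0.0]
contact_force: [0.8, -0.3, 1.3]
gripper_width: 51.4
grasp_force: 0.0
```

{"method": "drive_tool", "body": {"targets": [[-0.2, 0, -0.3, 0, 0], [-0.2, 0, -0.6, 0, 0], [-0.2, 0, -0.6, 0, 0]]}}

```text
clock: 4.6
position: [539.8, 99.1, 190.3]
ee_rot: [0.999, 0.039, -0.0, 0.0]
contact_force: [0.2, 0.4, -0.7]
gripper_width: 51.3
grasp_force: 0.0
```

{"method": "drive_tool", "body": {"targets": [[-0.2, 0, -0.3, 0, 0], [-0.2, 0, -0.5, 0, 0], [-0.2, 0, -0.5, 0, 0]]}}

```text
clock: 4.9
position: [539.8, 99.7, 190.4]
ee_rot: [0.999, 0.039, 0.0, -0.0]
contact_force: [-0.8, 0.1, -0.9]
gripper_width: 51.1
grasp_force: 0.0
```

{"method": "drive_tool", "body": {"targets": [[-0.2, 0, -0.3, 0, 0], [-0.2, 0, -0.5, 0, 0], [-0.2, 0, -0.5, 0, 0]]}}

```text
clock: 5.2
position: [539.7, 100.2, 190.3]
ee_rot: [0.999, 0.039, -0.0, -0.0]
contact_force: [0.3, -0.2, 0.3]
gripper_width: 51.4
grasp_force: 0.0
```

{"method": "drive_tool", "body": {"targets": [[-0.2, 0, -0.3, 0, 0], [-0.2, 0, -0.5, 0, 0], [-0.2, 0, -0.5, 0, 0]]}}

```text
clock: 5.5
position: [539.6, 100.3, 190.3]
ee_rot: [0.999, 0.039, -0.0, 0.0]
contact_force: [-0.1, -1.1, 0.8]
gripper_width: 51.4
grasp_force: 0.8
```

{"method": "drive_tool", "body": {"targets": [[-0.2, 0, -0.3, 0, 0], [-0.2, 0, -0.5, 0, 0], [-0.2, 0, -0.5, 0, 0]]}}

```text
clock: 5.8
position: [539.5, 100.5, 190.3]
ee_rot: [0.999, 0.039, -0.0, 0.001]
contact_force: [0.1, -4.3, 0.1]
gripper_width: 51.4
grasp_force: 2.2
```

{"method": "drive_tool", "body": {"targets": [[-0.2, 0, -0.3, 0, 0], [-0.2, 0, -0.5, 0, 0], [-0.2, 0, -0.5, 0, 0]]}}

```text
clock: 6.1
position: [539.4, 100.5, 190.3]
ee_rot: [0.999, 0.039, -0.0, 0.001]
contact_force: [1.5, -6.4, 0.4]
gripper_width: 50.9
grasp_force: 3.1
```

Knock towards the wrench felt at y≈100.4 (6 N). Now the other way.

{"method": "drive_tool", "body": {"targets": [[-0.2, 0, 4, 0, 0], [-0.2, 0, 9, 0, 0], [-0.2, 0, 14, 0, 0], [-0.2, 0, 17, 0, 0], [-0.2, 0, 19, 0, 0], [-0.2, 0, 20.5, 0, 0], [-0.2, 0, 21.5, 0, 0], [-0.2, 0, 21.5, 0, 0]]}}

```text
clock: 6.9
position: [541.3, 80.1, 190.3]
ee_rot: [0.999, 0.039, 0.0, -0.0]
contact_force: [-0.4, 0.3, -0.3]
gripper_width: 51.1
grasp_force: 0.0
```

{"method": "drive_tool", "body": {"targets": [[-0.2, 0, 0.4, 0, 0], [-0.2, 0, 0.8, 0, 0], [-0.2, 0, 0.8, 0, 0]]}}

```text
clock: 7.2
position: [541.4, 79.5, 190.3]
ee_rot: [0.999, 0.039, 0.0, -0.0]
contact_force: [0.6, 1.0, -0.3]
gripper_width: 50.9
grasp_force: 0.3
```

{"method": "drive_tool", "body": {"targets": [[-0.2, 0, 0.4, 0, 0], [-0.2, 0, 0.8, 0, 0], [-0.2, 0, 0.8, 0, 0]]}}

```text
clock: 7.5
position: [541.6, 79.3, 190.3]
ee_rot: [0.999, 0.039, 0.0, -0.001]
contact_force: [-0.4, 4.3, -0.5]
gripper_width: 51.1
grasp_force: 2.2
```

{"method": "drive_tool", "body": {"targets": [[-0.2, 0, 0.3, 0, 0], [-0.2, 0, 0.5, 0, 0], [-0.2, 0, 0.5, 0, 0]]}}

```text
clock: 7.8
position: [541.7, 79.3, 190.3]
ee_rot: [0.999, 0.039, 0.001, -0.001]
contact_force: [-1.4, 6.2, -0.3]
gripper_width: 51.0
grasp_force: 3.2
```

```bash
cat > avg.py <<'E'
from h import *
P=[];F=[];W=[];G=[]
for i in range(16):
    arm.get_image('top'); s=arm.read_state(); P.append(s['position']);F.append(s['contact_force']);W.append(s['gripper_width']);G.append(s['grasp_force'])
print(s['clock'],np.mean(P,0).round(2),np.std(P,0).round(2),np.mean(F,0).round(2),np.mean(W).round(2),np.std(W).round(2),np.mean(G).round(2))
E
python3 avg.py
```

```text
8.6 [541.68  79.24 190.35] [0.01 0.01 0.02] [-0.92  6.25  0.13] 51.28 0.2 3.13
```

{"method": "drive_tool", "body": {"targets": [[-0.2, 0, -6, 0, 0], [-0.2, 0, -11.8, 0, 0], [-0.2, 0, -11.8, 0, 0], [-0.2, 0, -11.8, -25, 0], [-0.2, 0, -11.8, -65, 0], [0.2, 0, -11.8, -105, 0], [1, 0, -11.8, -150, 0], [1, 40, -11.8, -155, 0], [1, 88, -15, -155, 0], [1, 88, -60, -155, 0], [1, 88, -105, -155, 0], [1, 88, -117, -155, 0]]}}

```text
clock: 9.8
position: [619.9, 204.6, 343.6]
ee_rot: [0.999, 0.041, -0.001, 0.0]
contact_force: [0.4, -0.7, -0.5]
gripper_width: 0.1
grasp_force: 0.0
```

{"method": "drive_tool", "body": {"targets": [[1, 0, 0, 20, 0], [1, 0, 0, 45, 0], [1, 0, 0, 55, 0], [1, 0, 0, 55, 0]]}}

```text
clock: 10.2
position: [619.3, 200.7, 288.6]
ee_rot: [0.999, 0.039, -0.002, 0.001]
contact_force: [0.1, 0.1, -0.1]
gripper_width: -0.0
grasp_force: 0.0
```

Run:
```python
from h import *
s=arm.get_image('scene')
cv2.imwrite('pics/z3.png',cv2.convertScaleAbs(cv2.resize(s[80:210,300:410],(508,600),interpolation=cv2.INTER_CUBIC),alpha=1.7,beta=10))
s=arm.read_state(); print(s['position'],s['contact_force'],s['gripper_width'])
```

```text
[620.09319008 200.9447534  290.33440658] [-0.48048637 -0.59543949  0.81926982] 0.1756497450903582
```

View pics/z3.png

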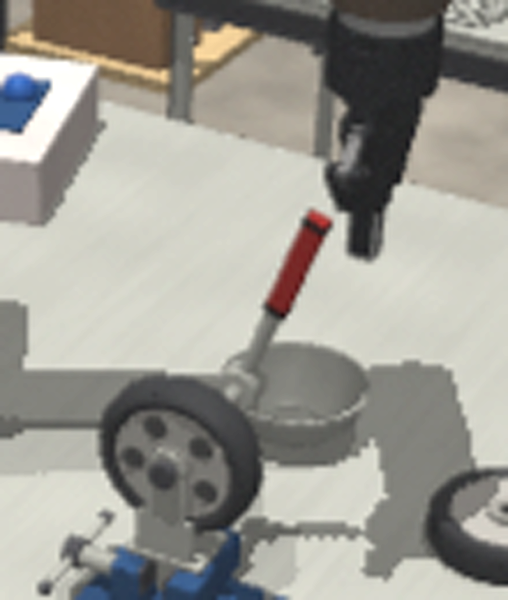

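The closed fingers (365,250) stand just on the +x side of the grip end (317,220). Pushing gently towards −x.

{"method": "drive_tool", "body": {"targets": [[1, -4, 0, 0, 0], [1, -8, 0, 0, 0], [1, -8, 0, 0, 0]]}}

```text
clock: 10.55
position: [611.9, 200.9, 291.7]
ee_rot: [0.999, 0.039, 0.001, -0.0]
contact_force: [0.7, -1.0, -0.2]
gripper_width: 0.0
grasp_force: 0.0
```

{"method": "drive_tool", "body": {"targets": [[1, -2, 0, 0, 0], [1, -4, 0, 0, 0], [1, -4, 0, 0, 0]]}}

```text
clock: 10.85
position: [607.9, 200.7, 290.5]
ee_rot: [0.999, 0.039, 0.0, -0.0]
contact_force: [0.2, -1.7, 1.1]
gripper_width: 0.0
grasp_force: 0.0
```

{"method": "drive_tool", "body": {"targets": [[1, -2, 0, 0, 0], [1, -4, 0, 0, 0], [1, -4, 0, 0, 0]]}}

```text
clock: 11.15
position: [604.3, 200.4, 290.4]
ee_rot: [0.999, 0.039, 0.001, -0.0]
contact_force: [3.1, -0.4, 0.1]
gripper_width: 0.1
grasp_force: 0.8
```

{"method": "drive_tool", "body": {"targets": [[1, -2, 0, 0, 0], [1, -4, 0, 0, 0], [1, -6, 0, 0, 0], [1, -8, 0, 0, 0], [1, -10, 0, 0, 0], [1, -12, 0, 0, 0], [1, -14, 0, 0, 0], [1, -16, 0, 0, 0], [1, -18, 0, 0, 0], [1, -20, 0, 0, 0], [1, -20, 0, 0, 0]]}}

```text
clock: 12.25
position: [583.4, 198.7, 290.0]
ee_rot: [0.999, 0.039, -0.001, 0.0]
contact_force: [2.5, 0.3, 1.4]
gripper_width: 0.0
grasp_force: 1.1
```

{"method": "drive_tool", "body": {"targets": [[1, -2, 0, 0, 0], [1, -4, 0, 0, 0], [1, -6, 0, 0, 0], [1, -8, 0, 0, 0], [1, -10, 0, 0, 0], [1, -12, 0, 0, 0], [1, -14, 0, 0, 0], [1, -16, 0, 0, 0], [1, -16, 0, 0, 0]]}}

```text
clock: 13.15
position: [567.5, 197.4, 290.1]
ee_rot: [0.999, 0.039, -0.001, 0.0]
contact_force: [0.8, -0.4, 1.3]
gripper_width: 0.1
grasp_force: 0.9
```

{"method": "drive_tool", "body": {"targets": [[1, 6, 0, 0, 0], [1, 8, 0, -25, 0], [1, 8, 0, -53, 0], [1, 8, 30, -53, 0], [0, 0, 65, -53, 0], [-0.2, -20, 95, -53, 0], [-0.2, -35.5, 105.3, -53, 0], [-0.2, -35.5, 105.3, -53, 0], [-0.2, -35.5, 105.3, -53, 0], [-0.2, -35.5, 105.3, -53, 0]]}}

```text
clock: 14.15
position: [541.2, 90.3, 342.6]
ee_rot: [0.999, 0.039, -0.001, 0.0]
contact_force: [-0.4, 0.7, -0.0]
gripper_width: 51.3
grasp_force: 0.0
```

Run:
```python
from h import *
arm.get_image('top'); s=arm.read_state(); print(s['position'],s['contact_force'],s['gripper_width'],s['ee_rot'])
```

```text
[541.34260725  90.43878878 342.56418961] [-1.00741804 -0.14204999  0.02336459] 51.33883324181849 [ 9.99220643e-01  3.94647503e-02 -7.80063452e-04  1.79594777e-04]
```

{"method": "drive_tool", "body": {"targets": [[-0.2, -0.9, 0, 40, 0], [-0.2, -0.9, 0, 80, 0], [-0.2, -0.9, 0, 110, 0], [-0.2, -0.9, 0, 130, 0], [-0.2, -0.9, 0, 142, 0], [-0.2, -0.9, 0, 152.2, 0], [-0.2, -0.9, 0, 152.2, 0], [-0.2, -0.9, -4, 152.2, 0], [-0.2, -0.9, -6.5, 152.2, 0], [-0.2, -0.9, -8, 152.2, 0], [-0.2, -0.9, -9, 152.2, 0], [-0.2, -0.9, -9, 152.2, 0]]}}

```text
clock: 15.4
position: [539.5, 98.9, 191.5]
ee_rot: [0.999, 0.039, 0.0, -0.0]
contact_force: [1.0, 0.1, -0.7]
gripper_width: 51.2
grasp_force: 0.0
```

{"method": "drive_tool", "body": {"targets": [[-0.2, 0, -0.4, 0, 0], [-0.2, 0, -0.7, 0, 0], [-0.2, 0, -0.7, 0, 0]]}}

```text
clock: 15.7
position: [539.4, 99.3, 191.1]
ee_rot: [0.999, 0.039, 0.0, -0.0]
contact_force: [0.1, -0.0, -0.9]
gripper_width: 51.1
grasp_force: 0.0
```

{"method": "drive_tool", "body": {"targets": [[-0.2, 0, -0.3, 0, 0], [-0.2, 0, -0.5, 0, 0], [-0.2, 0, -0.5, 0, 0]]}}

```text
clock: 16.0
position: [539.3, 99.9, 191.1]
ee_rot: [0.999, 0.039, -0.0, 0.0]
contact_force: [-0.3, 0.2, -0.3]
gripper_width: 51.3
grasp_force: 0.0
```

{"method": "drive_tool", "body": {"targets": [[-0.2, 0, -0.3, 0, 0], [-0.2, 0, -0.5, 0, 0], [-0.2, 0, -0.5, 0, 0]]}}

```text
clock: 16.3
position: [539.2, 100.0, 191.1]
ee_rot: [0.999, 0.039, -0.0, 0.0]
contact_force: [0.1, -1.7, 0.8]
gripper_width: 51.2
grasp_force: 1.1
```

{"method": "drive_tool", "body": {"targets": [[-0.2, 0, -0.3, 0, 0], [-0.2, 0, -0.5, 0, 0], [-0.2, 0, -0.5, 0, 0]]}}

```text
clock: 16.6
position: [539.1, 100.1, 191.1]
ee_rot: [0.999, 0.039, -0.0, 0.001]
contact_force: [1.0, -5.5, 0.0]
gripper_width: 50.9
grasp_force: 2.7
```

```bash
sed -i 's/range(16)/range(6)/' avg.py; python3 avg.py
```

```text
16.9 [539.12 100.13 191.12] [0.01 0.02 0.  ] [ 0.67 -5.11  0.22] 51.33 0.14 2.63
```

{"method": "drive_tool", "body": {"targets": [[-0.2, 0, 4, 0, 0], [-0.2, 0, 9, 0, 0], [-0.2, 0, 14, 0, 0], [-0.2, 0, 17, 0, 0], [-0.2, 0, 19, 0, 0], [-0.2, 0, 20, 0, 0], [-0.2, 0, 20.8, 0, 0], [-0.2, 0, 20.8, 0, 0]]}}

```text
clock: 17.7
position: [540.9, 80.1, 191.2]
ee_rot: [0.999, 0.039, 0.0, -0.0]
contact_force: [-0.4, -0.9, -0.2]
gripper_width: 50.9
grasp_force: 0.0
```

{"method": "drive_tool", "body": {"targets": [[-0.2, 0, 0.4, 0, 0], [-0.2, 0, 0.8, 0, 0], [-0.2, 0, 0.8, 0, 0]]}}

```text
clock: 18.0
position: [541.1, 79.7, 191.1]
ee_rot: [0.999, 0.039, 0.0, -0.0]
contact_force: [-1.2, 1.4, 1.4]
gripper_width: 51.2
grasp_force: 0.9
```

{"method": "drive_tool", "body": {"targets": [[-0.2, 0, 0.4, 0, 0], [-0.2, 0, 0.7, 0, 0], [-0.2, 0, 0.7, 0, 0]]}}

```text
clock: 18.3
position: [541.2, 79.6, 191.1]
ee_rot: [0.999, 0.039, 0.0, -0.001]
contact_force: [-0.7, 5.6, -1.5]
gripper_width: 51.3
grasp_force: 2.6
```

```bash
python3 avg.py
```

```text
18.6 [541.21  79.61 191.14] [0.01 0.02 0.02] [-0.42  5.34 -0.01] 51.15 0.11 2.6
```

```bash
cat > lean.py <<'E'
from h import *
yaw=np.radians(4.5); X=np.array([np.cos(yaw),np.sin(yaw),0]); Y=np.array([-X[1],X[0],0]); O=np.array([540.5,89.9,155.])
def lean(im,n='scene'):
    B,G,Rr=[im[...,i].astype(float) for i in range(3)]
    w=np.clip(Rr-1.5*np.maximum(G,B),0,40); w[:110]=0;w[200:]=0;w[:,:325]=0;w[:,400:]=0
    v,u=np.nonzero(w); u0=np.average(u,weights=w[v,u]);v0=np.average(v,weights=w[v,u])
    c,d=ray(n,u0,v0); p=c+d*(((O+105*Y-c)@Y)/(d@Y)); q=p-O
    return u0,v0,q@X,q[2],np.hypot(q@X,q[2]),np.arctan2(q@X,q[2])
if __name__=='__main__':
    print(np.round(lean(cv2.imread('pics/scene0.png')),3)); i=arm.get_image('scene'); cv2.imwrite('pics/s1.png',i); print(np.round(lean(i),3))
E
python3 lean.py
```

```text
[3.64180e+02 1.36601e+02 4.12310e+01 1.15643e+02 1.22774e+02 3.42000e-01]
[3.56552e+02 1.33563e+02 1.36480e+01 1.19887e+02 1.20661e+02 1.13000e-01]
```

{"method": "drive_tool", "body": {"targets": [[-0.2, 0, -6, 0, 0], [-0.2, 0, -11.5, 0, 0], [-0.2, 0, -11.5, 0, 0], [-0.2, 0, -11.5, -25, 0], [-0.2, 0, -11.5, -65, 0], [0.2, 0, -11.5, -105, 0], [1, 0, -11.5, -150, 0], [1, 47, -14, -153, 0], [1, 47, -60, -153, 0], [1, 47, -105, -153, 0], [1, 47, -116.5, -153, 0], [1, 47, -116.5, -153, 0]]}}

```text
clock: 19.85
position: [578.5, 199.8, 343.4]
ee_rot: [0.999, 0.04, -0.001, 0.0]
contact_force: [-0.3, 0.6, 0.0]
gripper_width: 0.3
grasp_force: 0.0
```

{"method": "drive_tool", "body": {"targets": [[1, 0, 0, 20, 0], [1, 0, 0, 45, 0], [1, 0, 0, 53, 0], [1, 0, 0, 53, 0], [1, -4, 0, 53, 0], [1, -8, 0, 53, 0], [1, -8, 0, 53, 0]]}}

```text
clock: 20.55
position: [570.7, 197.8, 292.6]
ee_rot: [0.999, 0.039, 0.001, -0.001]
contact_force: [-0.2, 0.4, 0.3]
gripper_width: -0.2
grasp_force: 0.0
```

{"method": "drive_tool", "body": {"targets": [[1, -2, 0, 0, 0], [1, -4, 0, 0, 0], [1, -6, 0, 0, 0], [1, -8, 0, 0, 0], [1, -10, 0, 0, 0], [1, -12, 0, 0, 0], [1, -14, 0, 0, 0], [1, -16, 0, 0, 0], [1, -18, 0, 0, 0], [1, -20, 0, 0, 0], [1, -20, 0, 0, 0]]}}

```text
clock: 21.65
position: [550.4, 196.3, 291.1]
ee_rot: [0.999, 0.039, -0.0, -0.0]
contact_force: [2.4, 0.3, 0.7]
gripper_width: 0.3
grasp_force: 1.1
```

{"method": "drive_tool", "body": {"targets": [[1, -1.5, 0, 0, 0], [1, -3, 0, 0, 0], [1, -4.5, 0, 0, 0], [1, -6, 0, 0, 0], [1, -7.5, 0, 0, 0], [1, -9, 0, 0, 0], [1, -10.5, 0, 0, 0], [1, -12, 0, 0, 0], [1, -12, 0, 0, 0]]}}

```text
clock: 22.55
position: [538.4, 195.3, 291.0]
ee_rot: [0.999, 0.039, -0.0, 0.0]
contact_force: [2.3, 1.8, 1.4]
gripper_width: -0.1
grasp_force: 1.1
```

```bash
python3 lean.py; python3 avg.py
```

```text
[3.64180e+02 1.36601e+02 4.12310e+01 1.15643e+02 1.22774e+02 3.42000e-01]
[ 3.49924e+02  1.31898e+02 -1.03550e+01  1.20005e+02  1.20451e+02
 -8.60000e-02]
22.9 [538.43 195.13 290.75] [0.02 0.03 0.05] [1.7  0.53 1.34] -0.12 0.13 0.75
```

{"method": "drive_tool", "body": {"targets": [[1, 6, 0, 0, 0], [1, 8, 0, -25, 0], [1, 8, 0, -52, 0], [1, 8, 30, -52, 0], [0, 4, 65, -52, 0], [-0.2, -2, 95, -52, 0], [-0.2, -5.7, 105, -52, 0], [-0.2, -5.7, 105, -52, 0], [-0.2, -5.7, 105, -52, 0], [-0.2, -5.7, 105, -52, 0]]}}

```text
clock: 23.9
position: [541.5, 91.1, 342.7]
ee_rot: [0.999, 0.04, -0.0, 0.0]
contact_force: [-1.1, 0.3, -0.8]
gripper_width: 51.4
grasp_force: 0.0
```

{"method": "drive_tool", "body": {"targets": [[-0.2, 0, 0, 40, 0], [-0.2, 0, 0, 80, 0], [-0.2, 0, 0, 110, 0], [-0.2, 0, 0, 130, 0], [-0.2, 0, 0, 140, 0], [-0.2, 0, 0, 140, 0], [-0.2, 0, -4, 140, 0], [-0.2, 0, -6.5, 140, 0], [-0.2, 0, -8, 140, 0], [-0.2, 0, -8, 140, 0]]}}

```text
clock: 24.9
position: [541.1, 98.6, 203.9]
ee_rot: [0.999, 0.039, 0.001, -0.0]
contact_force: [-0.3, 1.1, -0.1]
gripper_width: 51.9
grasp_force: 0.0
```

{"method": "drive_tool", "body": {"targets": [[-0.2, 0, -0.4, 0, 0], [-0.2, 0, -0.7, 0, 0], [-0.2, 0, -0.7, 0, 0]]}}

```text
clock: 25.2
position: [540.7, 98.8, 203.2]
ee_rot: [0.999, 0.039, 0.0, -0.0]
contact_force: [-0.2, 1.0, 0.1]
gripper_width: 51.3
grasp_force: 0.0
```

{"method": "drive_tool", "body": {"targets": [[-0.2, 0, -0.3, 0, 0], [-0.2, 0, -0.6, 0, 0], [-0.2, 0, -0.6, 0, 0]]}}

```text
clock: 25.5
position: [540.7, 99.5, 203.1]
ee_rot: [0.999, 0.039, -0.0, 0.0]
contact_force: [-0.7, -0.2, 0.1]
gripper_width: 51.1
grasp_force: 0.0
```

{"method": "drive_tool", "body": {"targets": [[-0.2, 0, -0.3, 0, 0], [-0.2, 0, -0.6, 0, 0], [-0.2, 0, -0.6, 0, 0]]}}

```text
clock: 25.8
position: [540.6, 99.9, 203.1]
ee_rot: [0.999, 0.039, -0.0, 0.0]
contact_force: [0.9, -0.5, 0.2]
gripper_width: 51.2
grasp_force: 0.5
```

{"method": "drive_tool", "body": {"targets": [[-0.2, 0, -0.4, 0, 0], [-0.2, 0, -0.8, 0, 0], [-0.2, 0, -0.8, 0, 0]]}}

```text
clock: 26.1
position: [540.4, 100.1, 203.1]
ee_rot: [0.999, 0.039, -0.0, 0.001]
contact_force: [0.8, -5.1, 0.5]
gripper_width: 50.8
grasp_force: 2.2
```

```bash
python3 avg.py
```

```text
26.4 [540.41 100.21 203.1 ] [0.   0.02 0.01] [ 0.48 -5.14  0.71] 51.31 0.17 2.58
```

{"method": "drive_tool", "body": {"targets": [[-0.2, 0, 4, 0, 0], [-0.2, 0, 9, 0, 0], [-0.2, 0, 14, 0, 0], [-0.2, 0, 17, 0, 0], [-0.2, 0, 18.5, 0, 0], [-0.2, 0, 19.5, 0, 0], [-0.2, 0, 20.3, 0, 0], [-0.2, 0, 20.3, 0, 0]]}}

```text
clock: 27.2
position: [542.2, 80.6, 203.1]
ee_rot: [0.999, 0.039, 0.0, -0.0]
contact_force: [-0.9, 0.3, 0.7]
gripper_width: 51.3
grasp_force: 0.0
```

{"method": "drive_tool", "body": {"targets": [[-0.2, 0, 0.4, 0, 0], [-0.2, 0, 0.7, 0, 0], [-0.2, 0, 0.7, 0, 0]]}}

```text
clock: 27.5
position: [542.3, 80.1, 203.1]
ee_rot: [0.999, 0.039, 0.0, -0.0]
contact_force: [-0.3, 1.0, 0.2]
gripper_width: 51.2
grasp_force: 0.2
```

{"method": "drive_tool", "body": {"targets": [[-0.2, 0, 0.4, 0, 0], [-0.2, 0, 0.8, 0, 0], [-0.2, 0, 0.8, 0, 0]]}}

```text
clock: 27.8
position: [542.5, 79.8, 203.2]
ee_rot: [0.999, 0.039, 0.0, -0.001]
contact_force: [0.7, 4.0, -0.3]
gripper_width: 51.3
grasp_force: 1.9
```

```bash
python3 avg.py
```

```text
28.1 [542.44  79.73 203.15] [0.02 0.05 0.01] [-0.56  4.4   0.2 ] 51.26 0.16 2.34
```

{"method": "drive_tool", "body": {"targets": [[-0.2, 0, -6, 0, 0], [-0.2, 0, -11.3, 0, 0], [-0.2, 0, -11.3, 0, 0], [-0.2, 0, -11.3, -25, 0], [-0.2, 0, -11.3, -60, 0], [0.2, 0, -11.3, -100, 0], [1, 2, -11.3, -140, 0], [1, 14, -14, -140, 0], [1, 14, -60, -140, 0], [1, 14, -105, -140, 0], [1, 14, -116.5, -140, 0], [1, 14, -116.5, -140, 0]]}}

```text
clock: 29.3
position: [546.9, 197.6, 342.2]
ee_rot: [0.999, 0.04, -0.001, 0.001]
contact_force: [-0.2, 0.3, -0.5]
gripper_width: -0.2
grasp_force: 0.0
```

{"method": "drive_tool", "body": {"targets": [[1, 0, 0, 20, 0], [1, 0, 0, 45, 0], [1, 0, 0, 52, 0], [1, 0, 0, 52, 0], [1, -3, 0, 52, 0], [1, -6, 0, 52, 0], [1, -6, 0, 52, 0]]}}

```text
clock: 30.0
position: [541.1, 195.9, 292.4]
ee_rot: [0.999, 0.039, 0.001, -0.001]
contact_force: [-1.1, 0.1, -0.1]
gripper_width: -0.1
grasp_force: 0.0
```

{"method": "drive_tool", "body": {"targets": [[1, -1.5, 0, 0, 0], [1, -3, 0, 0, 0], [1, -4.5, 0, 0, 0], [1, -6, 0, 0, 0], [1, -7.5, 0, 0, 0], [1, -9, 0, 0, 0], [1, -10, 0, 0, 0], [1, -10, 0, 0, 0]]}}

```text
clock: 30.8
position: [530.9, 195.2, 291.1]
ee_rot: [0.999, 0.039, -0.0, -0.0]
contact_force: [1.9, 0.2, -0.0]
gripper_width: 0.1
grasp_force: 1.1
```

{"method": "drive_tool", "body": {"targets": [[1, -1.5, 0, 0, 0], [1, -3, 0, 0, 0], [1, -4.5, 0, 0, 0], [1, -6, 0, 0, 0], [1, -7, 0, 0, 0], [1, -7, 0, 0, 0]]}}

```text
clock: 31.4
position: [523.8, 194.5, 291.1]
ee_rot: [0.999, 0.039, -0.0, 0.0]
contact_force: [2.2, 0.1, -1.5]
gripper_width: -0.4
grasp_force: 0.9
```

```bash
python3 lean.py|tail -2; python3 avg.py
```

```text
[ 3.46608e+02  1.31668e+02 -2.23680e+01  1.17822e+02  1.19927e+02
 -1.88000e-01]
31.75 [523.86 194.46 291.1 ] [0.02 0.01 0.01] [ 1.26  0.09 -0.66] -0.1 0.19 0.55
```

{"method": "drive_tool", "body": {"targets": [[1, 6, 0, 0, 0], [1, 8.9, 0, -25, 0], [1, 8.9, 0, -52, 0], [1, 8.9, 30, -52, 0], [0, 8.9, 65, -52, 0], [-0.2, 8.9, 95, -52, 0], [-0.2, 8.9, 105.5, -52, 0], [-0.2, 8.9, 105.5, -52, 0], [-0.2, 8.9, 105.5, -52, 0], [-0.2, 8.9, 105.5, -52, 0]]}}

```text
clock: 32.75
position: [541.3, 91.0, 342.9]
ee_rot: [0.999, 0.04, -0.0, -0.0]
contact_force: [-0.0, 0.0, 0.6]
gripper_width: 51.2
grasp_force: 0.0
```

{"method": "drive_tool", "body": {"targets": [[-0.2, 0, 0, 40, 0], [-0.2, 0, 0, 80, 0], [-0.2, 0, 0, 110, 0], [-0.2, 0, 0, 130, 0], [-0.2, 0, 0, 140, 0], [-0.2, 0, 0, 140, 0], [-0.2, 0, 0, 140, 0], [-0.2, 0, -4, 140, 0], [-0.2, 0, -6.5, 140, 0], [-0.2, 0, -8, 140, 0], [-0.2, 0, -8, 140, 0]]}}

```text
clock: 33.85
position: [540.8, 98.4, 203.6]
ee_rot: [0.999, 0.039, 0.0, -0.0]
contact_force: [-0.3, -0.1, 0.3]
gripper_width: 51.4
grasp_force: 0.0
```

{"method": "drive_tool", "body": {"targets": [[-0.2, 0, -0.4, 0, 0], [-0.2, 0, -0.8, 0, 0], [-0.2, 0, -0.8, 0, 0]]}}

```text
clock: 34.15
position: [540.7, 98.8, 203.1]
ee_rot: [0.999, 0.039, 0.0, 0.0]
contact_force: [1.1, -0.2, 1.1]
gripper_width: 50.9
grasp_force: 0.0
```

{"method": "drive_tool", "body": {"targets": [[-0.2, 0, -0.3, 0, 0], [-0.2, 0, -0.6, 0, 0], [-0.2, 0, -0.6, 0, 0]]}}

```text
clock: 34.45
position: [540.6, 99.5, 203.1]
ee_rot: [0.999, 0.039, -0.0, 0.0]
contact_force: [-0.5, -0.1, -0.1]
gripper_width: 51.1
grasp_force: 0.0
```

{"method": "drive_tool", "body": {"targets": [[-0.2, 0, -0.3, 0, 0], [-0.2, 0, -0.6, 0, 0], [-0.2, 0, -0.6, 0, 0]]}}

```text
clock: 34.75
position: [540.4, 99.7, 203.1]
ee_rot: [0.999, 0.039, -0.0, 0.0]
contact_force: [0.7, -1.5, 0.3]
gripper_width: 51.3
grasp_force: 0.8
```

{"method": "drive_tool", "body": {"targets": [[-0.2, 0, -0.3, 0, 0], [-0.2, 0, -0.6, 0, 0], [-0.2, 0, -0.6, 0, 0]]}}

```text
clock: 35.05
position: [540.3, 99.9, 203.1]
ee_rot: [0.999, 0.039, -0.0, 0.001]
contact_force: [0.3, -4.8, -0.0]
gripper_width: 50.9
grasp_force: 2.4
```

```bash
python3 avg.py
```

```text
35.35 [540.31  99.99 203.08] [0.01 0.02 0.01] [ 0.33 -5.29  0.16] 51.19 0.15 2.62
```

{"method": "drive_tool", "body": {"targets": [[-0.2, 0, 4, 0, 0], [-0.2, 0, 9, 0, 0], [-0.2, 0, 14, 0, 0], [-0.2, 0, 17, 0, 0], [-0.2, 0, 18.5, 0, 0], [-0.2, 0, 19.5, 0, 0], [-0.2, 0, 20.2, 0, 0], [-0.2, 0, 20.2, 0, 0]]}}

```text
clock: 36.15
position: [542.1, 80.5, 203.1]
ee_rot: [0.999, 0.039, 0.0, -0.0]
contact_force: [-0.0, 0.0, -0.3]
gripper_width: 51.4
grasp_force: 0.0
```

{"method": "drive_tool", "body": {"targets": [[-0.2, 0, 0.4, 0, 0], [-0.2, 0, 0.8, 0, 0], [-0.2, 0, 0.8, 0, 0]]}}

```text
clock: 36.45
position: [542.2, 80.2, 203.1]
ee_rot: [0.999, 0.039, 0.0, -0.0]
contact_force: [0.1, 2.0, -0.5]
gripper_width: 51.0
grasp_force: 0.9
```

{"method": "drive_tool", "body": {"targets": [[-0.2, 0, 0.3, 0, 0], [-0.2, 0, 0.6, 0, 0], [-0.2, 0, 0.6, 0, 0]]}}

```text
clock: 36.75
position: [542.4, 79.9, 203.1]
ee_rot: [0.999, 0.039, 0.0, -0.001]
contact_force: [-0.5, 5.3, -0.7]
gripper_width: 51.3
grasp_force: 2.6
```

```bash
python3 avg.py
```

```text
37.05 [542.37  79.89 203.13] [0.01 0.01 0.01] [-0.24  5.05 -0.67] 51.17 0.21 2.64
```

{"method": "drive_tool", "body": {"targets": [[-0.2, 0, -0.4, 0, 0], [-0.2, 0, -0.4, 0, 0]]}}

```text
clock: 37.25
position: [542.2, 79.9, 203.1]
ee_rot: [0.999, 0.039, 0.0, -0.0]
contact_force: [-0.9, 4.2, 0.2]
gripper_width: 51.2
grasp_force: 2.4
```

```bash
python3 avg.py
```

```text
37.55 [542.25  79.89 203.14] [0.   0.01 0.01] [-0.17  5.19 -0.09] 51.09 0.25 2.62
```

{"method": "drive_tool", "body": {"targets": [[-0.2, 0, -0.4, 0, 0], [-0.2, 0, -0.4, 0, 0]]}}

```text
clock: 37.75
position: [542.1, 79.9, 203.1]
ee_rot: [0.999, 0.039, -0.0, 0.0]
contact_force: [-1.5, 4.4, -0.6]
gripper_width: 51.8
grasp_force: 2.2
```

```bash
python3 avg.py
```

```text
38.05 [542.14  79.94 203.13] [0.01 0.01 0.02] [-0.61  4.66 -0.16] 51.19 0.17 2.21
```

{"method": "drive_tool", "body": {"targets": [[-0.2, 0, -0.4, 0, 0], [-0.2, 0, -0.4, 0, 0]]}}

```text
clock: 38.25
position: [542.0, 80.0, 203.2]
ee_rot: [0.999, 0.039, -0.0, 0.0]
contact_force: [0.6, 3.5, 0.1]
gripper_width: 51.4
grasp_force: 1.5
```

```bash
python3 avg.py
```

```text
38.55 [542.04  80.08 203.13] [0.01 0.02 0.01] [-0.26  2.53  0.27] 51.0 0.18 1.32
```

{"method": "drive_tool", "body": {"targets": [[-0.2, 0, -5, 0, 0], [-0.2, 0, -10.3, 0, 0], [-0.2, 0, -10.3, 0, 0], [-0.2, 0, -10.3, 0, 0], [-0.2, 0, -10.3, -20, 0], [-0.2, 0, -10.3, -60, 0], [-0.2, 0, -10.3, -100, 0], [-0.2, 0, -10.3, -140, 0], [-0.2, 0, -10.3, -150, 0], [-0.2, 0, -10.3, -150, 0]]}}

```text
clock: 39.55
position: [541.8, 90.7, 355.1]
ee_rot: [0.999, 0.039, 0.002, -0.001]
contact_force: [-0.6, 0.7, -0.6]
gripper_width: 51.0
grasp_force: 0.0
```

```bash
python3 lean.py|tail -2; python3 avg.py
python3 - <<'E'
from h import *
s=cv2.imread('pics/s1.png'); i=arm.get_image('scene'); cv2.imwrite('pics/end.png',cv2.convertScaleAbs(cv2.resize(i[60:240,240:450],(700,600)),alpha=1.7,beta=10))
E
```

```text
[ 3.46718e+02  1.31690e+02 -2.19650e+01  1.17843e+02  1.19873e+02
 -1.84000e-01]
39.9 [540.66  90.42 351.28] [0.17 0.04 0.29] [-0.24 -0.24 -0.17] 51.31 0.09 0.0
```

View pics/end.png

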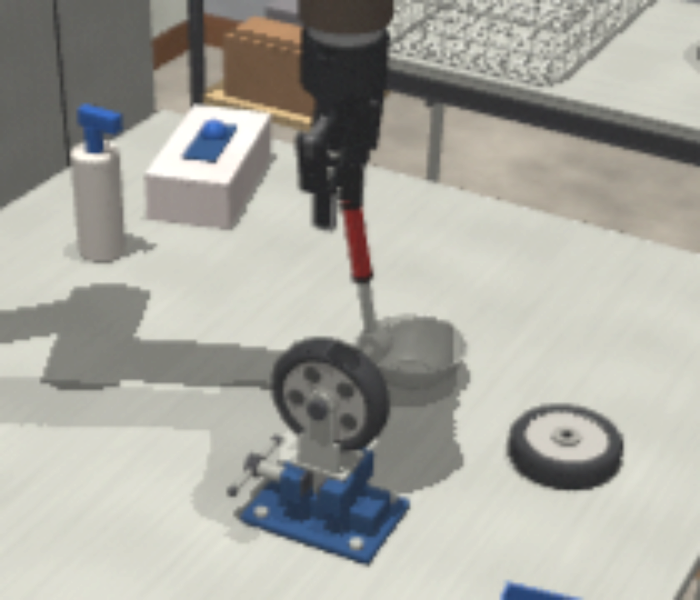

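The gripper (320,170) is clear above the wheel (330,395), the handle (357,240) stands just past upright, and the other items are where they were. Handing in.

```bash
python3 -c "
from bench import arm
print(arm.job_done())"
```

```text
the job is handed in; nothing more can be done
None
```

The job is handed in at about 40 s: I rocked the wheel, tightened the nut about 0.53 rad and rocked it again, leaving an estimated 0.15 mm of play each way (0.5 mm on the most cautious reading) with no sign of pinching, at no more than about 6 N on the tyre and 3 N on the wrench.

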